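# Hang the homogeniser drive on its spring-balanced arm

## Robot

A 6-joint arm with a two-finger parallel gripper is mounted at the origin on a cart in front of the work surface, level with it; the furniture and walls round the work are solid. World frame = base frame: x ahead of the robot, y to its left, z up, the work surface at z = 0. Lengths are in m, angles in rad, forces in N, time in s.
With the tool pointing down it reaches from about 0.375 to 0.825 m from the base axis. Payload 5.5 kg.
Tool frame: the origin (TCP) lies on the centre line of the jaws, within the pads' length; the fingertips stand 8 mm ahead of it and the grasp point (between the pads) lies 11 mm behind it; z points along the fingers, y is the line along which they close (so a half turn about z gives the same grasp; the last joint's range is limited). The gripper opens to 85 mm and grips with 20 to 120 N. Pads are 22 mm wide; open, the fingers measure 114 mm over their backs; the gripper's body (76 mm by 85 mm) begins 54 mm behind the grasp point. The pads swing forward as they close: fully open they stand 13 mm farther back than shut.
Start: joints at [1.175, 0.314, -0.047, 1.21, 0, 1.571], TCP at [0.231, 0.554, 0.211] pointing down, gripper open.
Joint ranges: [-2.67, 2.67], [-0.69, 1.73], [-1.03, 1.25], [-2.08, 2.16], [-1.42, 1.45], [-3.14, 3.14]. Speed limits (rad/s): [2.39, 2.39, 3.01, 3.14, 3.14, 3.14].

## Interface

Orientations are given as a unit quaternion [x, y, z, w].
In Python, from station import arm gives the robot as it stands. The module is installed in compiled form; this text tells all that it offers.
- The arm moves only by the tool drive_tool, never from a script. Its argument "moves" is a list of rows, each an object of numbers: "x", "y", "z": the shift along the tool's x, y, z in m; "yaw": the turn about the tool's z in degrees. In form: [{"x": .., "y": .., "z": .., "yaw": ..}, ...]. A call has 1 to 8 rows; each row is the pose to reach, as a shift and turn from the pose commanded when the call began, along the tool's axes at that moment; what a row does not reach only later rows make up. A row lasts 1/10 s, in which the tool goes at most 50 mm and 8.59 degrees, less where a joint would pass 70% of its speed; a pose out of reach is approached as far as the arm can. A call with a gripper value outside its range is refused whole. "claw" is the closure, from 0 (fully open) to 1 (shut), set as the call begins (left out, the last holds). The fingers move at their own pace and stop on an object; "squeeze" is the grip in N (left out, the last holds). Time passes only in rows, so rows that repeat a pose let the fingers close. It gives the time, the measured TCP pose, the force, the opening and the grip force at its end, in the units of the state.
- arm.get_obs(): the state, without advancing time (a new reading comes with each control period).
- arm.snapshot(name): name is "side" or "top" or "wrist"; returns a dict with "frame" (420x560x3 uint8, red, green, blue), "camera_matrix" (3x3 intrinsics, pixels), "rvec" (rotation vector, rad) and "tvec" (3), from world to camera coordinates, as OpenCV has them; the wrist camera has in their place "tool_from_camera" (4x4, takes a point from camera to tool coordinates, whose origin is the TCP and whose axes are the flange's). Camera axes: x right, y down, z forward; pixel columns grow to the right and rows downward; lengths in m; the calibration is good to about 2 mm. A picture is of the moment at which its call begins: read the wrist's pose just before it. There is no depth.
- arm.sign_off(): hands the job in; it is judged then, once.
The state is a dict: "time": time; "joint_positions": joint angles; "joint_vel": joint speeds; "joint_torque": joint torques, N m; "eef_pos": TCP position; "orientation": TCP orientation; "wrist_force": force on the tool from outside, world axes, zero at the start; "moment": the same for the moment, N m; "grip_width": opening from 0.0 (shut) to 1.0 (fully open); "grip_force": force on a finger pad.
Only numpy, scipy, OpenCV 4.12 (cv2) and the standard library are available. Lean on these libraries where they do the work, as an engineer would, in place of code of your own. Each camera call takes 0.05 s, during which the arm holds its last target. There are 200 camera calls.

## Task

Take the cordless homogeniser drive out of its bench rest and hang it upright in the fork of the spring-balanced arm, over the beaker: slide its neck into the slot and let the underside of its cap down between the nibs and the back lip. Ease it down with the arm, gently and without forcing the arm, and let go only when the arm has sunk and carries the drive by itself, so that it neither drops nor springs up as you let go. Leave the beaker, the label roll, the tube rack and the small bottle where they are.

Things in the scene. Friction and masses are not known exactly. Their poses are not given: they have to be found in the camera images.
- cap (a point): Centre of the drive's grey cap, the place to grip it (upper end of the tool): cap 42 mm in diameter, 60 mm tall, its underside 30 mm below this point. The drive is one loose upright round tool, 198 mm tall, the same all round, z up along its axis, of unknown weight (2.7 to 7.3 N). At the start it stands in the rest, with its housing on the rest's rim and its shaft inside.
- cap_foot (a point): Centre of the flat underside of the drive's cap, 30 mm below point cap. Below it follow: steel neck 26 mm in diameter, 24 mm long; white housing 46 mm in diameter, 62 mm long; steel shaft 12 mm in diameter, 52 mm long, which ends 138 mm below this point. z up along the drive.
- rest: Bench rest, fixed: round black foot 100 mm in diameter with a grey socket on it, 65 mm tall in all, open at the top with a bore of at least 36 mm. Origin on the bench at its centre, z up.
- seat (a point): Centre of the seat on the fork at the arm's end, where the cap's underside must come to sit. The fork is a level steel plate 6 mm thick, 60 mm wide; this point is on its top face, 285 mm above the bench while the arm is empty. z up; it stays level as the arm sinks. Its slot, 30 mm wide, opens towards this point's -x (roughly at the robot) and ends 15 mm past this point at +x.
- nibs (a point): Midway between the two nibs of the fork, level with its top face, 26 mm from point seat towards its -x. The nibs stand 4.5 mm above the plate, one on each prong, 5 mm thick; the slot runs between them and its flared mouth ends 17 mm further out. With the neck in the slot the cap's underside must be 5 to 17 mm above the plate to pass over the nibs and keep the housing below the plate.
- lip (a point): Back lip of the fork: front face, level with the plate's top, 24 mm from point seat towards its +x; it stands 7 mm above the plate. The cap (radius 21 mm) sits between it and the nibs with 2 to 3 mm of play. Behind it the bracket and the arm run back below the plate's level. Pushing the fork along x, against lip or nibs, also lifts or sinks the arm.
- lift (a joint): Angle q of the arm, a level-keeping parallelogram with links 200 mm long: 0 at its upper stop, where its spring holds it while empty and the links point 0.28 rad up; grows as the fork sinks; lower stop at 0.75 rad. The seat has then sunk by 0.2 (sin 0.28 - sin(0.28 - q)) m and shifted towards its -x by 0.2 (cos(0.28 - q) - cos 0.28) m, up to 8 mm.
- stand: The arm's fixed stand: white base plate 400 x 150 x 12 mm, column 277 mm behind the seat, below 255 mm tall. Origin on the bench straight under the seat of the empty arm; -x is where the fork opens. The arm's spring takes about 1.7 N on the fork to start down and about 45 N more per metre of sinking, so the drive sinks it 20 to 125 mm; damped, it comes to rest within about a second.
- beaker: Glass beaker, loose, 71 mm in diameter and 93 mm tall, standing on the base plate under the fork; the drive's shaft ends up in its mouth. Origin at the centre of its underside.
- label_roll: Roll of white labels lying flat, loose, 60 mm in diameter, 26 mm tall. Origin at the centre of its underside.
- micro_rack: Small orange tube rack, loose, 60 x 90 x 38 mm. Origin at the centre of its underside.
- bottle_small: Small brown bottle with white cap, loose, 34 mm in diameter and 64 mm tall. Origin at the centre of its underside.
There are look-alikes about, which are no part of the job. What is shaped like the rest but purple is not meant.

How it is judged:
By the outcome, as a careful person would: the job done as asked, in the order asked, and still so for the second after the job is handed in, with the robot touching nothing.
It also fails if it takes over 61 s, if anything falls off the work surface, if the arm or the gripper's body presses on something with over 40 N, if the wrist force passes 120 N, or if a joint passes its speed limit or range.

## Working session

There is one attempt and no reset: what is moved stays moved. The work goes in short steps, Python scripts to look and compute and a tool call to move; the robot and the scene stay as the last step left them, time stands still between calls to the robot, and variables do not carry over. Pictures are saved under pics/ and viewed, at most 12 in all, crops included, and the job is handed in when it is done.

Besides the shell and the picture viewer there is one more tool, called after ">>>" by a JSON object that holds its "name" and its "arguments". drive_tool: Moves the arm, as the interface text tells. Its arguments: {"type":"object","properties":{"moves":{"type":"array","items":{"type":"object","properties":{"x":{"type":"number"},"y":{"type":"number"},"z":{"type":"number"},"yaw":{"type":"number"}}}},"claw":{"type":"number"},"squeeze":{"type":"number"}},"required":["moves"]}

```bash
mkdir -p pics
python3 - <<'E'
from station import arm
import cv2,numpy as np,pickle
o=arm.get_obs();print({k:np.round(v,3) for k,v in o.items()})
d={}
for n in("side","top","wrist"):
    s=arm.snapshot(n);d[n]=s;cv2.imwrite(f"pics/{n}0.png",s["frame"][:,:,::-1])
    print({k:np.round(v,3).tolist() for k,v in s.items() if k!="frame"})
pickle.dump(d,open("s0.pkl","wb"))
E
```

```text
{'time': np.float64(0.0), 'joint_positions': array([ 1.175,  0.314, -0.048,  1.21 ,  0.   ,  1.571]), 'joint_vel': array([ 0.002, -0.001, -0.   , -0.002, -0.   ,  0.   ]), 'joint_torque': array([ 1.0000e-03, -5.3959e+01,  3.3975e+01,  1.9000e-02, -0.0000e+00,
       -0.0000e+00]), 'eef_pos': array([0.231, 0.553, 0.21 ]), 'orientation': array([ 0.197,  0.98 , -0.001, -0.   ]), 'wrist_force': array([-0.723,  0.929, -0.221]), 'moment': array([-0.047,  0.003, -0.065]), 'grip_force': np.float64(0.0), 'grip_width': np.float64(0.999)}
{'camera_matrix': [[426.357, 0.0, 279.449], [0.0, 426.357, 204.725], [0.0, 0.0, 1.0]], 'rvec': [0.073, 2.595, -1.739], 'tvec': [0.617, 0.14, 1.334]}
{'camera_matrix': [[436.094, 0.0, 286.155], [0.0, 436.094, 209.389], [0.0, 0.0, 1.0]], 'rvec': [2.169, -2.111, 0.188], 'tvec': [0.038, 0.656, 1.549]}
{'camera_matrix': [[291.527, 0.0, 277.567], [0.0, 291.527, 209.3], [0.0, 0.0, 1.0]], 'tool_from_camera': [[-0.001, -0.955, -0.297, 0.076], [1.0, -0.001, -0.001, 0.001], [0.0, -0.297, 0.955, -0.163], [0.0, 0.0, 0.0, 1.0]]}
```

View pics/side0.png

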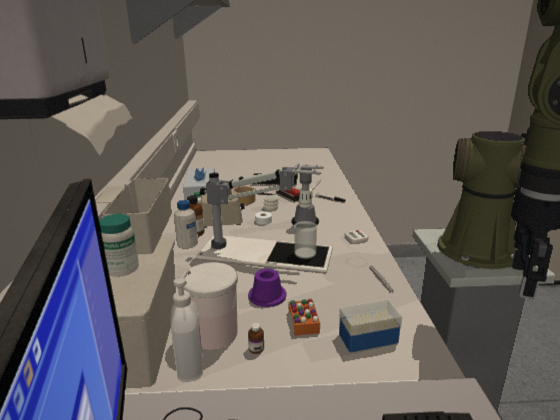

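View pics/top0.png

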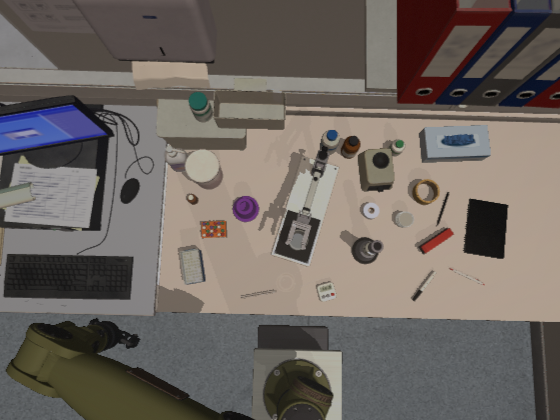

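The side view shows the fork at about (305,172), with the drive in its rest at about (305,205). In the top view the drive is at (370,248) and the fork at (300,233). The purple decoy is at (246,208). I'll enlarge both areas.

Run:
```python
import cv2,numpy as np,pickle
d=pickle.load(open("s0.pkl","rb"))
a=cv2.resize(d["top"]["frame"][180:280,265:398],None,fx=6,fy=6,interpolation=cv2.INTER_CUBIC)
cv2.imwrite("pics/topc.png",a[:,:,::-1])
a=cv2.resize(d["side"]["frame"][150:270,200:350],None,fx=5,fy=5,interpolation=cv2.INTER_CUBIC)
cv2.imwrite("pics/sidec.png",a[:,:,::-1])
```

```text
(no output)
```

View pics/topc.png

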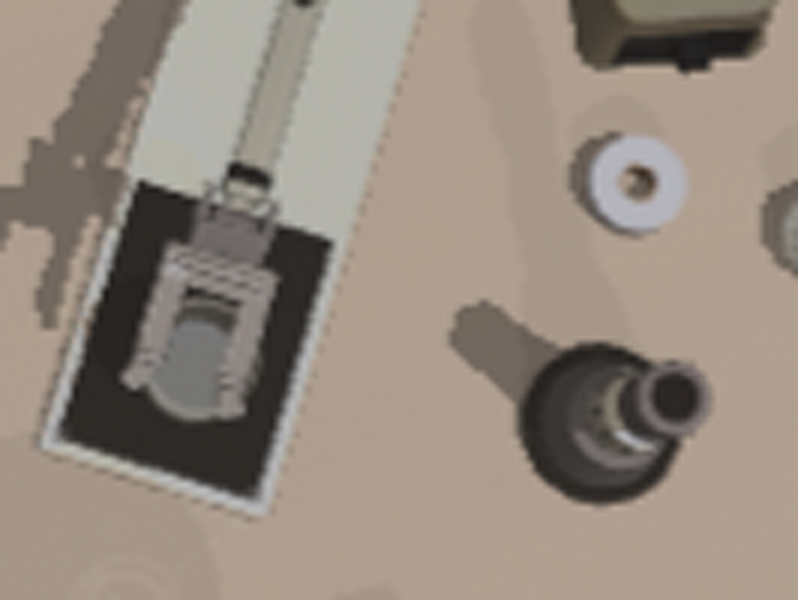

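View pics/sidec.png

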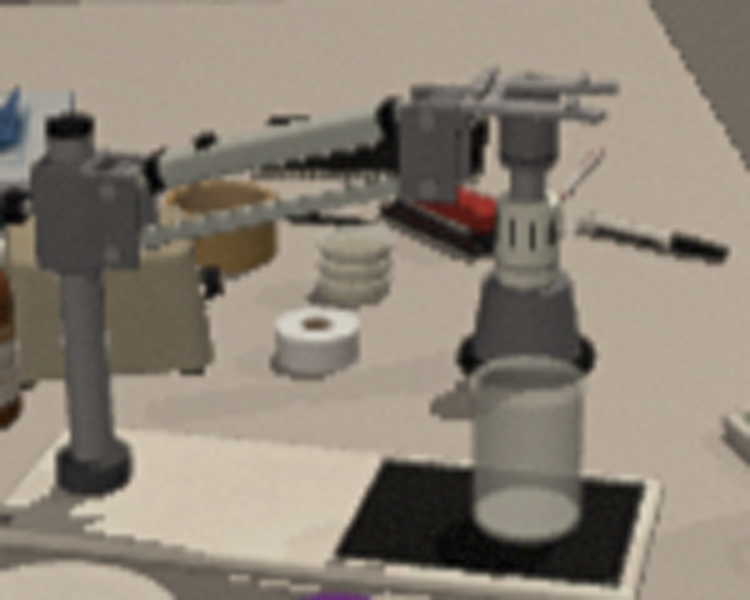

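The top crop shows the cap top at crop (672,398). The fork tips are at about (133,382) and (232,410), and its back corners at (172,248) and (278,272). The base front corners are at (45,443) and (268,515). The side crop shows the cap upright in the rest and the fork level above the beaker.

```bash
cat > h.py <<'E'
import cv2,numpy as np
from scipy.spatial.transform import Rotation as R
def ray(K,px):
    p=cv2.undistortPoints(np.array([[px]],float),np.array(K),None)[0,0]
    return np.array([p[0],p[1],1])
def fixed(s,px,z):
    Rm=cv2.Rodrigues(np.array(s["rvec"],float))[0];t=np.array(s["tvec"],float).ravel()
    c=-Rm.T@t;d=Rm.T@ray(s["camera_matrix"],px);return c+d*(z-c[2])/d[2]
def wrist(s,o,px,z):
    T=np.array(s["tool_from_camera"]);Q=R.from_quat(o["orientation"]).as_matrix()
    c=Q@T[:3,3]+o["eef_pos"];d=Q@T[:3,:3]@ray(s["camera_matrix"],px);return c+d*(z-c[2])/d[2]
def wproj(s,o,P):
    T=np.array(s["tool_from_camera"]);Q=R.from_quat(o["orientation"]).as_matrix()
    v=T[:3,:3].T@(Q.T@(np.array(P)-o["eef_pos"])-T[:3,3]);v=np.array(s["camera_matrix"])@(v/v[2]);return v[:2]
def fproj(s,P): return cv2.projectPoints(np.array([P],float),np.array(s["rvec"],float),np.array(s["tvec"],float),np.array(s["camera_matrix"]),None)[0].ravel()
E
python3 - <<'E'
from h import *;import pickle
d=pickle.load(open("s0.pkl","rb"));t=d["top"]
T=lambda x,y,z:fixed(t,((x+.5)/6-.5+265,(y+.5)/6-.5+180),z)
p=lambda n,v:print(n,np.round(v,4))
p("cap",T(672,398,.211));p("rest foot",T(600,425,.01))
L,Rr,bl,br=T(133,382,.285),T(240,412,.285),T(172,248,.288),T(278,272,.288)
for n,v in zip("L R bl br".split(),(L,Rr,bl,br)):p(n,v)
f=(L+Rr)/2;b=(bl+br)/2;a=b-f;p("len",[np.linalg.norm(a),np.linalg.norm(L-Rr),np.linalg.norm(bl-br)]);p("yaw",np.degrees(np.arctan2(a[1],a[0])))
c1,c2=T(45,443,.012),T(268,515,.012);p("c1",c1);p("c2",c2);p("w,normal",[np.linalg.norm(c1-c2)]);v=c1-c2;p("baseyaw",np.degrees(np.arctan2(v[1],v[0]))-90)
e1,e2=T(420,10,.012),T(268,515,.012);v=e1-e2;p("edgeyaw",np.degrees(np.arctan2(v[1],v[0])))
yaw=np.arctan2(v[1],v[0]);u=np.array([np.cos(yaw),np.sin(yaw),0])
p("seat from tips",f+43*u/1000)
p("roll",T(638,183,.026))
c=np.array([*T(672,398,.211)[:2],.211]);p("side cap top proj",(fproj(d["side"],c)-[200,150])*5);p("side seat",(fproj(d["side"],np.r_[(f+.043*u)[:2],.285])-[200,150])*5)
E
```

```text
cap [ 0.5158 -0.242   0.211 ]
rest foot [ 0.5152 -0.2409  0.01  ]
L [0.51   0.0531 0.285 ]
R [ 0.4961 -0.0025  0.285 ]
bl [0.58   0.0347 0.288 ]
br [ 0.569  -0.0207  0.288 ]
len [0.0738 0.0573 0.0564]
yaw -14.3752
c1 [0.4947 0.1034 0.012 ]
c2 [ 0.4542 -0.0353  0.012 ]
w,normal [0.1445]
baseyaw -16.2852
edgeyaw -15.8403
seat from tips [0.5444 0.0136 0.285 ]
roll [ 0.6657 -0.2621  0.026 ]
side cap top proj [525.6149  80.2999]
side seat [523.2708  89.7475]
```

>>> {"name": "drive_tool", "arguments": {"moves": [{"z": -0.05},{"z": -0.1},{"z": -0.15},{"x": -0.03,"y": -0.035,"z": -0.16,"yaw": -7.2},{"x": -0.06,"y": -0.07,"z": -0.16,"yaw": -7.2},{"x": -0.1,"y": -0.105,"z": -0.16,"yaw": -7.2},{"x": -0.13,"y": -0.14,"z": -0.16,"yaw": -7.2},{"x": -0.165,"y": -0.175,"z": -0.16,"yaw": -7.2}], "claw": 0, "squeeze": 40}}

```text
invalid input
```

```bash
cat >> h.py <<'E'
def shift(o,P,tooly=None):
    Q=R.from_quat(o["orientation"]).as_matrix();d=Q.T@(np.array(P)-o["eef_pos"])
    print("eef",np.round(o["eef_pos"],4),"shift",np.round(d,4),"ydir",round(np.degrees(np.arctan2(Q[1,1],Q[0,1])),2),"F",np.round(o["wrist_force"],2),"w",round(float(o["grip_width"]),3),"gf",o["grip_force"],"t",o["time"],"zax",np.round(Q[:,2],3))
E
python3 - <<'E'
from h import *;from station import arm
shift(arm.get_obs(),[.516,-.242,.36])
E
```

```text
eef [0.2312 0.5532 0.21  ] shift [-0.5694 -0.6241 -0.1492] ydir 67.32 F [ 0.56 -0.59  0.44] w 1.004 gf 0.0 t 0.15 zax [-0.    -0.001 -1.   ]
```

>>> {"name": "drive_tool", "arguments": {"moves": [{"x": 0,"y": 0,"z": -0.05,"yaw": 0},{"x": 0,"y": 0,"z": -0.1,"yaw": 0},{"x": 0,"y": 0,"z": -0.15,"yaw": 0},{"x": -0.03,"y": -0.035,"z": -0.16,"yaw": -7.2},{"x": -0.06,"y": -0.07,"z": -0.16,"yaw": -7.2},{"x": -0.1,"y": -0.105,"z": -0.16,"yaw": -7.2},{"x": -0.13,"y": -0.14,"z": -0.16,"yaw": -7.2},{"x": -0.165,"y": -0.175,"z": -0.16,"yaw": -7.2}]}}

```text
time: 0.95
eef_pos: [0.3161, 0.3266, 0.3705]
orientation: [0.134, 0.991, -0.0, 0.0]
wrist_force: [1.1, 1.1, -0.3]
grip_width: 1.001
grip_force: 0.0
```

Run:
```python
from h import *;from station import arm
shift(arm.get_obs(),[.516,-.242,.36])
```

```text
eef [0.3161 0.3266 0.3705] shift [-0.344  -0.495   0.0105] ydir 74.57 F [ 1.11  1.09 -0.34] w 1.001 gf 0.0 t 0.95 zax [ 0. -0. -1.]
```

>>> {"name": "drive_tool", "arguments": {"moves": [{"x": -0.172,"y": -0.248,"z": 0,"yaw": 0},{"x": -0.172,"y": -0.248,"z": 0,"yaw": 0},{"x": -0.172,"y": -0.248,"z": 0,"yaw": 0},{"x": -0.172,"y": -0.248,"z": 0,"yaw": 0},{"x": -0.172,"y": -0.248,"z": 0,"yaw": 0},{"x": -0.172,"y": -0.248,"z": 0,"yaw": 0},{"x": -0.344,"y": -0.495,"z": 0,"yaw": 0},{"x": -0.344,"y": -0.495,"z": 0,"yaw": 0}]}}

```text
time: 1.75
eef_pos: [0.4483, -0.0511, 0.3706]
orientation: [0.135, 0.991, 0.0, 0.0]
wrist_force: [1.6, 0.6, 0.3]
grip_width: 1.002
grip_force: 0.0
```

Run:
```python
from h import *;from station import arm
shift(arm.get_obs(),[.516,-.242,.36])
```

```text
eef [ 0.4483 -0.0511  0.3706] shift [-0.1162 -0.1658  0.0106] ydir 74.5 F [1.59 0.62 0.27] w 1.002 gf 0.0 t 1.75 zax [ 0.  0. -1.]
```

>>> {"name": "drive_tool", "arguments": {"moves": [{"x": -0.116,"y": -0.166,"z": 0,"yaw": 0},{"x": -0.116,"y": -0.166,"z": 0,"yaw": 0},{"x": -0.116,"y": -0.166,"z": 0.01,"yaw": 0},{"x": -0.116,"y": -0.166,"z": 0.01,"yaw": 0},{"x": -0.116,"y": -0.166,"z": 0.01,"yaw": 0},{"x": -0.116,"y": -0.166,"z": 0.01,"yaw": 0},{"x": -0.116,"y": -0.166,"z": 0.01,"yaw": 0}]}}

```text
time: 2.45
eef_pos: [0.5154, -0.2393, 0.3606]
orientation: [0.135, 0.991, 0.0, -0.0]
wrist_force: [-0.2, 1.0, -0.1]
grip_width: 0.998
grip_force: 0.0
```

Run:
```python
from h import *;from station import arm
import pickle
o=arm.get_obs();shift(o,[.516,-.242,.3]);s=arm.snapshot("wrist");pickle.dump((s,o),open("w1.pkl","wb"))
print(wproj(s,o,[.516,-.242,.211]),wproj(s,o,[.516,-.242,0]))
cv2.imwrite("pics/w1.png",s["frame"][:,:,::-1])
```

```text
eef [ 0.5154 -0.2393  0.3606] shift [-0.0013 -0.0025  0.0606] ydir 74.54 F [-0.21  0.97 -0.09] w 0.998 gf 0.0 t 2.45 zax [-0.     0.001 -1.   ]
[274.96214192 191.81560499] [275.97594381 163.71919436]
```

View pics/w1.png

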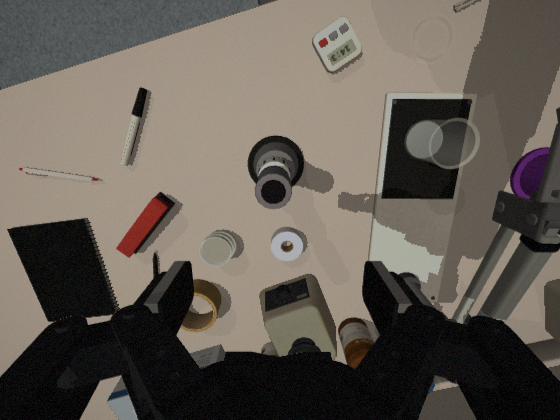

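The wrist view shows the cap top at about (274,189), against a predicted (275,192), so they agree. The beaker is at (440,140), with the fork bracket at the right edge.

Run:
```python
from h import *;from station import arm
import pickle
s,o=pickle.load(open("w1.pkl","rb"))
g=cv2.cvtColor(s["frame"],cv2.COLOR_RGB2GRAY)[160:215,245:305]
c=cv2.HoughCircles(cv2.medianBlur(g,3),cv2.HOUGH_GRADIENT,1,5,param1=120,param2=12,minRadius=15,maxRadius=23);print(c[0][:4] if c is not None else c)
for k in ([] if c is None else c[0][:3]): print(wrist(s,o,(k[0]+245,k[1]+160),.211))
print(wrist(s,o,(274,189),.211)); print("foot",wrist(s,o,(276,162),.012))
P=wrist(s,o,(274,189),.211);shift(arm.get_obs(),[P[0],P[1],.173])
```

```text
[[28.5 30.5 18. ]
 [28.5 16.5 15.8]
 [27.5 24.5 19.1]
 [35.5  5.5 22.4]]
[ 0.51413378 -0.24314995  0.211     ]
[ 0.49911048 -0.23890969  0.211     ]
[ 0.50734869 -0.24237293  0.211     ]
[ 0.51265043 -0.2421596   0.211     ]
foot [ 0.51143771 -0.2406149   0.012     ]
eef [ 0.5155 -0.2389  0.361 ] shift [ 0.0019 -0.0039  0.188 ] ydir 74.58 F [-0.66 -0.32 -0.05] w 1.003 gf 0.0 t 2.5 zax [ 0.  0. -1.]
```

>>> {"name": "drive_tool", "arguments": {"moves": [{"x": 0,"y": -0.003,"z": 0.03,"yaw": 0},{"x": 0,"y": -0.003,"z": 0.06,"yaw": 0},{"x": 0,"y": -0.003,"z": 0.09,"yaw": 0},{"x": 0,"y": -0.003,"z": 0.12,"yaw": 0},{"x": 0,"y": -0.003,"z": 0.15,"yaw": 0},{"x": 0,"y": -0.003,"z": 0.175,"yaw": 0},{"x": 0,"y": -0.003,"z": 0.187,"yaw": 0},{"x": 0,"y": -0.003,"z": 0.187,"yaw": 0}]}}

```text
time: 3.3
eef_pos: [0.514, -0.2414, 0.1727]
orientation: [0.134, 0.991, 0.0, -0.001]
wrist_force: [-0.7, 0.6, 0.2]
grip_width: 1.001
grip_force: 0.0
```

>>> {"name": "drive_tool", "arguments": {"moves": [{"x": 0,"y": 0,"z": 0,"yaw": 0},{"x": 0,"y": 0,"z": 0,"yaw": 0},{"x": 0,"y": 0,"z": 0,"yaw": 0},{"x": 0,"y": 0,"z": 0,"yaw": 0},{"x": 0,"y": 0,"z": 0,"yaw": 0},{"x": 0,"y": 0,"z": 0,"yaw": 0},{"x": 0,"y": 0,"z": 0,"yaw": 0}], "claw": 1, "squeeze": 40}}

```text
time: 4.0
eef_pos: [0.5161, -0.2434, 0.1752]
orientation: [0.135, 0.991, -0.0, 0.002]
wrist_force: [-0.4, 0.5, 6.9]
grip_width: 0.473
grip_force: 40.1
```

>>> {"name": "drive_tool", "arguments": {"moves": [{"x": 0,"y": 0,"z": -0.01,"yaw": 0},{"x": 0,"y": 0,"z": -0.03,"yaw": 0},{"x": 0,"y": 0,"z": -0.06,"yaw": 0},{"x": 0,"y": 0,"z": -0.09,"yaw": 0},{"x": 0,"y": 0,"z": -0.12,"yaw": 0},{"x": 0,"y": 0,"z": -0.135,"yaw": 0},{"x": 0,"y": 0,"z": -0.135,"yaw": 0},{"x": 0,"y": 0,"z": -0.135,"yaw": 0}]}}

```text
time: 4.8
eef_pos: [0.5146, -0.2427, 0.3079]
orientation: [0.135, 0.991, 0.0, -0.001]
wrist_force: [0.6, 0.8, -6.1]
grip_width: 0.469
grip_force: 41.5
```

Run:
```python
from h import *;from station import arm
import pickle
o=arm.get_obs();print(o["moment"]);shift(o,[.44,-.06,.310]);shift(o,[.455,.038,.310])
s=arm.snapshot("side");cv2.imwrite("pics/s2.png",s["frame"][:,:,::-1])
a=cv2.resize(s["frame"][110:270,220:380],None,fx=3.7,fy=3.7,interpolation=cv2.INTER_CUBIC)
cv2.imwrite("pics/s2c.png",a[:,:,::-1])
```

```text
[-0.01489409  0.00390185  0.03461004]
eef [ 0.5146 -0.2427  0.3079] shift [ 0.1207  0.1562 -0.002 ] ydir 74.51 F [ 0.64  0.84 -6.09] w 0.469 gf 41.5329909324646 t 4.8 zax [-0.001  0.    -1.   ]
eef [ 0.5146 -0.2427  0.3079] shift [ 0.1324  0.2546 -0.0019] ydir 74.51 F [ 0.64  0.84 -6.09] w 0.469 gf 41.5329909324646 t 4.8 zax [-0.001  0.    -1.   ]
```

View pics/s2c.png

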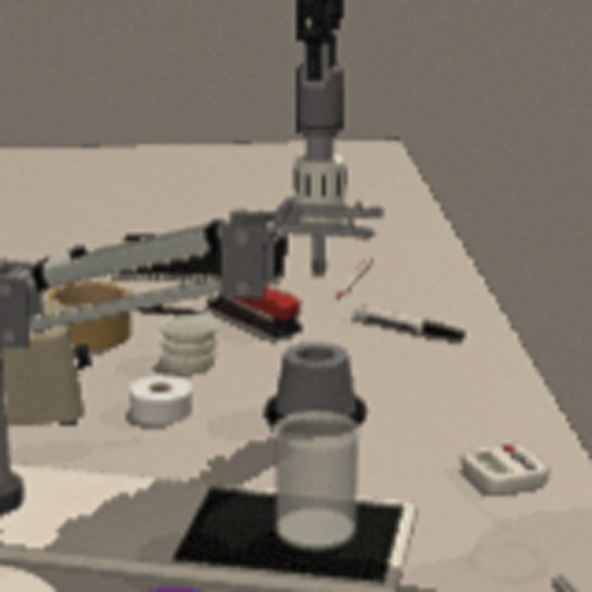

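The side crop shows the drive held upright and clear of the rest, with the beaker undisturbed. It weighs about 6 N, so I expect roughly 98 mm of sink. Next I go to the slot mouth.

>>> {"name": "drive_tool", "arguments": {"moves": [{"x": 0.03,"y": 0.039,"z": -0.012,"yaw": 0},{"x": 0.06,"y": 0.078,"z": -0.012,"yaw": 0},{"x": 0.09,"y": 0.117,"z": -0.012,"yaw": 0},{"x": 0.121,"y": 0.156,"z": -0.012,"yaw": 0},{"x": 0.127,"y": 0.195,"z": -0.012,"yaw": 0},{"x": 0.132,"y": 0.235,"z": -0.012,"yaw": 0},{"x": 0.132,"y": 0.255,"z": -0.012,"yaw": 0},{"x": 0.132,"y": 0.255,"z": -0.012,"yaw": 0}]}}

```text
time: 5.65
eef_pos: [0.4551, 0.0406, 0.319]
orientation: [0.133, 0.991, 0.0, -0.001]
wrist_force: [0.7, -0.3, -4.7]
grip_width: 0.469
grip_force: 41.8
```

>>> {"name": "drive_tool", "arguments": {"moves": [{"x": 0,"y": 0,"z": 0,"yaw": 0},{"x": 0,"y": 0,"z": 0,"yaw": 0}]}}

```text
time: 5.85
eef_pos: [0.4551, 0.0374, 0.3198]
orientation: [0.135, 0.991, -0.0, -0.001]
wrist_force: [-0.2, 0.6, -3.7]
grip_width: 0.47
grip_force: 41.8
```

Run:
```python
from h import *;from station import arm
import pickle
o=arm.get_obs();shift(o,[.5444,.0136,.320])
W=arm.snapshot("wrist");s=arm.snapshot("side");t=arm.snapshot("top");pickle.dump((o,W,s,t),open("m3.pkl","wb"))
a=cv2.resize(s["frame"][130:210,260:360],(500,400),interpolation=cv2.INTER_CUBIC)
b=cv2.resize(W["frame"],None,fx=.952,fy=.952)
b=cv2.resize(W["frame"][80:330,130:430],(480,400),interpolation=cv2.INTER_CUBIC)
cv2.imwrite("pics/m3.png",np.hstack([a[:,100:420],b])[:,:,::-1])
```

```text
eef [0.4551 0.0374 0.3198] shift [-0.0925  0.0009 -0.0004] ydir 74.48 F [-0.19  0.55 -3.74] w 0.47 gf 41.8103688955307 t 5.85 zax [-0.002 -0.001 -1.   ]
```

View pics/m3.png

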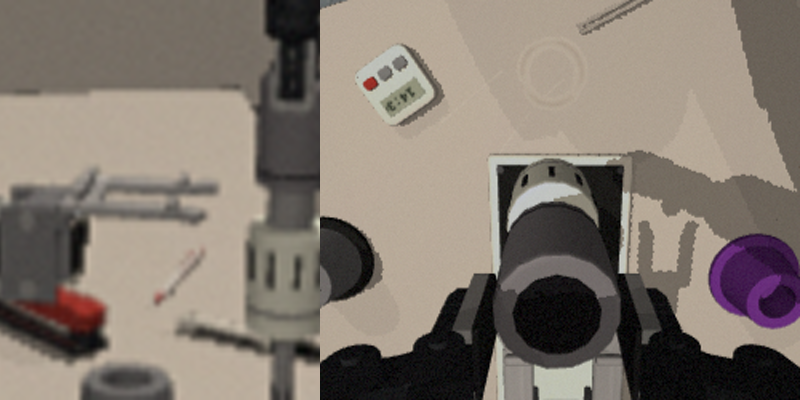

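The left half shows the side view: cap underside at row ~187 and fork prong tips at rows 187 and 212. The right half shows the wrist view: the cap is centred at column 557, between prongs whose inner edges are at about 533 and 590 (midline ~562). I'll work out the heights and the offset.

Run:
```python
from h import *;import pickle
o,W,s,t=pickle.load(open("m3.pkl","rb"))
print("foot proj z=.290,.296,.302",[np.round((fproj(s,[*o["eef_pos"][:2],z])-[260,130])*5-[100,0],1) for z in(.29,.296,.302)])
Q=R.from_quat(o["orientation"]).as_matrix()
tl=lambda P:np.round(Q.T@(P-o["eef_pos"]),4)
f=lambda x,y:((x-320)/1.6+130,y/1.6+80)
for x,y,z in((505,380,.285),(533,380,.285),(590,380,.285),(622,380,.285),(557,312,.356),(557,395,.285)):print(x,tl(wrist(W,o,f(x,y),z)),wrist(W,o,f(x,y),z))
# side colour profile down drive column
c=int(round(fproj(s,[*o["eef_pos"][:2],.29])[0]));print(c,[(r,s["frame"][r,c-3:c+4].mean(1).astype(int).tolist(),) for r in range(160,186,1)][::1])
# fork prong edges in row scan of wrist
for r in (308,314,320):print(r,W["frame"][r,236:330:1].mean(1).astype(int).tolist())
```

```text
foot proj z=.290,.296,.302 [array([289.9, 189.8]), array([290.4, 179.3]), array([290.8, 168.8])]
505 [-0.0769 -0.0254  0.0347] [ 0.5223553  -0.00759326  0.285     ]
533 [-0.0769 -0.0113  0.0346] [0.52611908 0.00596974 0.285     ]
590 [-0.0769  0.0174  0.0346] [0.53377845 0.03357069 0.285     ]
622 [-0.0769  0.0334  0.0346] [0.5380769  0.04906042 0.285     ]
557 [ 0.0024  0.0007 -0.0362] [0.45300959 0.0388119  0.356     ]
557 [-0.086   0.0008  0.0346] [0.53802811 0.01517688 0.285     ]
338 [(160, [69, 70, 71, 71, 70, 67, 67]), (161, [70, 72, 70, 71, 69, 69, 67]), (162, [69, 71, 68, 71, 69, 68, 66]), (163, [71, 69, 72, 69, 69, 67, 64]), (164, [67, 69, 69, 70, 68, 68, 63]), (165, [44, 52, 42, 43, 44, 41, 42]), (166, [62, 65, 63, 62, 60, 59, 58]), (167, [68, 70, 70, 71, 70, 68, 66]), (168, [74, 77, 75, 74, 73, 69, 65]), (169, [78, 84, 86, 87, 83, 78, 72]), (170, [81, 86, 88, 87, 84, 78, 72]), (171, [81, 88, 86, 88, 84, 79, 72]), (172, [84, 87, 88, 88, 83, 76, 73]), (173, [84, 87, 86, 85, 81, 77, 69]), (174, [83, 87, 86, 86, 79, 77, 71]), (175, [88, 86, 87, 86, 80, 78, 75]), (176, [110, 1
[... 1082 characters left out ...]
, 185, 187, 188, 186, 186, 188, 186, 187, 188, 187, 188, 188, 184, 188, 190, 189, 189, 188, 188, 186, 108, 117, 122, 127, 132, 130, 131, 130, 128, 127, 130, 136, 137, 134, 130, 131, 131, 130, 122, 89, 97, 38, 5, 7, 6, 8, 19, 12, 19, 12]
320 [163, 165, 163, 165, 155, 181, 188, 188, 159, 134, 133, 137, 138, 137, 139, 138, 139, 139, 140, 142, 145, 138, 136, 135, 140, 137, 114, 116, 171, 179, 187, 187, 187, 186, 187, 183, 187, 187, 185, 187, 188, 185, 187, 185, 186, 187, 186, 188, 188, 185, 186, 188, 185, 188, 188, 186, 188, 185, 187, 187, 176, 181, 178, 187, 98, 113, 128, 132, 131, 133, 131, 130, 131, 128, 132, 134, 134, 130, 126, 130, 131, 128, 102, 97, 104, 105, 61, 15, 14, 10, 5, 20, 12, 13]
```

Run:
```python
from h import *;import pickle
from scipy.optimize import brentq
o,W,s,t=pickle.load(open("m3.pkl","rb"))
Rm=cv2.Rodrigues(np.array(s["rvec"],float))[0];c=-Rm.T@np.array(s["tvec"],float).ravel();print("cam",c)
e=o["eef_pos"].copy();n=c[:2]-e[:2];n/=np.linalg.norm(n)
for r,row,off in((.021,164.6,0),(.013,175.6,.024)):
    print(brentq(lambda z:fproj(s,[*(e[:2]+r*n),z-off])[1]-row,.2,.4))
for P in([.51,.0531,.285],[.496,-.0025,.285],[.5444,.0136,.285]):print(P,fproj(s,P),(fproj(s,P)-[260,130])*5-[100,0])
# profile through near/far prong in side image
for col in (293,297):print(col,[(r,int(s["frame"][r,col].mean())) for r in range(160,180)])
```

```text
cam [0.66499568 1.15008987 0.64388361]
0.3060065966212513
0.29626124540600574
[0.51, 0.0531, 0.285] [318.79465177 171.98739224] [193.97325884 209.93696122]
[0.496, -0.0025, 0.285] [321.09930342 165.80648895] [205.49651709 179.03244474]
[0.5444, 0.0136, 0.285] [304.66259147 167.95354653] [123.31295736 189.76773265]
293 [(160, 167), (161, 167), (162, 166), (163, 166), (164, 169), (165, 168), (166, 166), (167, 125), (168, 110), (169, 130), (170, 136), (171, 106), (172, 82), (173, 64), (174, 64), (175, 66), (176, 67), (177, 71), (178, 71), (179, 70)]
297 [(160, 166), (161, 168), (162, 166), (163, 158), (164, 146), (165, 138), (166, 107), (167, 86), (168, 86), (169, 131), (170, 136), (171, 114), (172, 94), (173, 96), (174, 78), (175, 66), (176, 67), (177, 76), (178, 88), (179, 152)]
```

>>> {"name": "drive_tool", "arguments": {"moves": [{"x": -0.015,"y": 0.002,"z": 0,"yaw": 0},{"x": -0.03,"y": 0.002,"z": 0,"yaw": 0},{"x": -0.03,"y": 0.002,"z": 0,"yaw": 0},{"x": -0.03,"y": 0.002,"z": 0,"yaw": 0},{"x": -0.03,"y": 0.002,"z": 0,"yaw": 0}]}}

```text
time: 6.5
eef_pos: [0.4851, 0.0319, 0.3203]
orientation: [0.135, 0.991, -0.0, -0.0]
wrist_force: [0.3, -0.4, -5.3]
grip_width: 0.467
grip_force: 41.8
```

Run:
```python
from h import *;from station import arm
import pickle
o=arm.get_obs();shift(o,[.5444,.0136,.320])
W=arm.snapshot("wrist");s=arm.snapshot("side");t=arm.snapshot("top");pickle.dump((o,W,s,t),open("m4.pkl","wb"))
b=cv2.resize(W["frame"][200:420,190:370],None,fx=2.7,fy=2.7,interpolation=cv2.INTER_CUBIC)
a=cv2.resize(s["frame"][140:200,280:342],None,fx=5,fy=5,interpolation=cv2.INTER_CUBIC)
im=np.zeros((594,800,3),np.uint8);im[:b.shape[0],:b.shape[1]]=b;im[:300,490:800]=a[:300,:310]
cv2.imwrite("pics/m4.png",im[:,:,::-1])
```

```text
eef [0.4851 0.0319 0.3203] shift [-0.062  -0.0018  0.0003] ydir 74.51 F [ 0.28 -0.45 -5.27] w 0.467 gf 41.8132084608078 t 6.5 zax [-0.001 -0.    -1.   ]
```

View pics/m4.png

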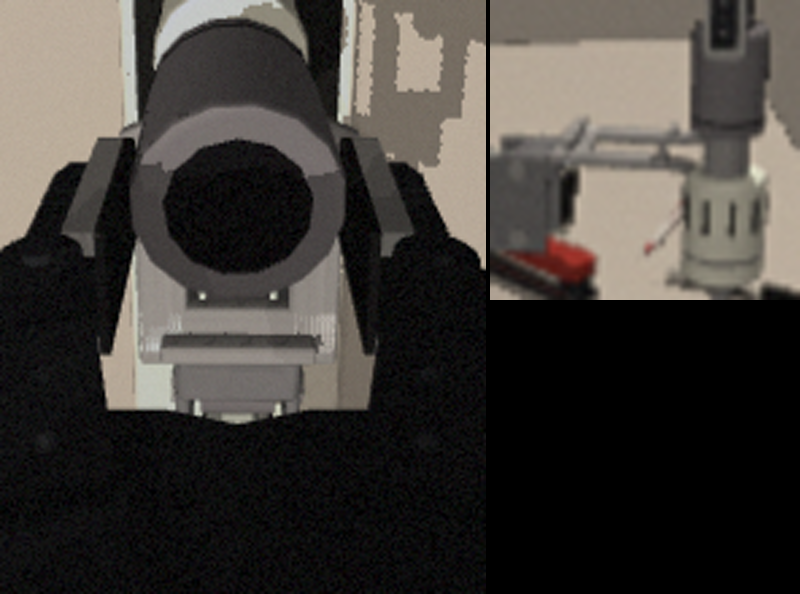

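The wrist crop shows the slot end at row ~308 and the lip base at ~337, with the plate edges at columns 138 and 338 and the cap centre at column 238. The neck is therefore laterally centred. The side crop shows the neck between the prongs' mouths with the cap underside above the plate.

Run:
```python
from h import *;import pickle
o,W,s,t=pickle.load(open("m4.pkl","rb"))
Q=R.from_quat(o["orientation"]).as_matrix()
tl=lambda P:np.round(Q.T@(P-o["eef_pos"]),4)
f=lambda x,y:(x/2.7+190-.3,y/2.7+200-.3)
for n,x,y,z in(("slotend",238,308,.285),("lipbase",240,337,.285),("liptop",240,348,.292),("plateL",139,360,.285),("plateR",337,360,.285),("slotL",187,300,.285),("slotR",288,300,.285),("lipL",162,340,.288),("lipR",320,340,.288),("capL",131,196,.356),("capR",346,196,.356),("captopback",238,289,.356),("captopfront",238,105,.356)):print(n,tl(wrist(W,o,f(x,y),z)))
```

```text
slotend [-0.0739  0.0006  0.0353]
lipbase [-0.0842  0.0011  0.0353]
liptop [-0.0824  0.0011  0.0283]
plateL [-0.0925 -0.0296  0.0353]
plateR [-0.0926  0.0307  0.0353]
slotL [-0.0711 -0.0146  0.0353]
slotR [-0.0711  0.0154  0.0353]
lipL [-0.0828 -0.022   0.0323]
lipR [-0.0829  0.0249  0.0323]
capL [ 0.0036 -0.0189 -0.0356]
capR [ 0.0036  0.0203 -0.0357]
captopback [-0.0162  0.0006 -0.0357]
captopfront [ 0.0215  0.0006 -0.0356]
```

>>> {"name": "drive_tool", "arguments": {"moves": [{"x": -0.01,"y": 0,"z": 0,"yaw": 0},{"x": -0.02,"y": 0,"z": 0,"yaw": 0},{"x": -0.03,"y": 0,"z": 0,"yaw": 0},{"x": -0.04,"y": 0,"z": 0,"yaw": 0},{"x": -0.05,"y": 0,"z": 0,"yaw": 0},{"x": -0.056,"y": 0,"z": 0,"yaw": 0},{"x": -0.061,"y": 0,"z": 0,"yaw": 0},{"x": -0.061,"y": 0,"z": 0,"yaw": 0}]}}

```text
time: 7.45
eef_pos: [0.5443, 0.0157, 0.3202]
orientation: [0.135, 0.991, -0.0, -0.0]
wrist_force: [-0.5, 0.4, -4.4]
grip_width: 0.47
grip_force: 41.8
```

>>> {"name": "drive_tool", "arguments": {"moves": [{"x": 0,"y": 0,"z": 0,"yaw": 0},{"x": 0,"y": 0,"z": 0,"yaw": 0},{"x": 0,"y": 0,"z": 0,"yaw": 0}]}}

```text
time: 7.75
eef_pos: [0.5438, 0.0159, 0.3208]
orientation: [0.135, 0.991, 0.0, 0.0]
wrist_force: [0.7, -0.6, -4.1]
grip_width: 0.466
grip_force: 41.8
```

Run:
```python
from h import *;from station import arm
import pickle
o=arm.get_obs();print(o["moment"]);shift(o,[.5444,.0136,.320])
W=arm.snapshot("wrist");s=arm.snapshot("side");pickle.dump((o,W,s),open("m5.pkl","wb"))
b=cv2.resize(W["frame"][200:420,190:370],None,fx=2.7,fy=2.7,interpolation=cv2.INTER_CUBIC)
a=cv2.resize(s["frame"][140:200,270:332],None,fx=5,fy=5,interpolation=cv2.INTER_CUBIC)
im=np.zeros((594,800,3),np.uint8);im[:b.shape[0],:b.shape[1]]=b;im[:300,490:800]=a[:300,:310]
cv2.imwrite("pics/m5.png",im[:,:,::-1])
```

```text
[-0.01119823 -0.04631264  0.01785995]
eef [0.5438 0.0159 0.3208] shift [-0.0012 -0.002   0.0008] ydir 74.53 F [ 0.74 -0.59 -4.14] w 0.466 gf 41.81375563144684 t 7.75 zax [ 0. -0. -1.]
```

View pics/m5.png

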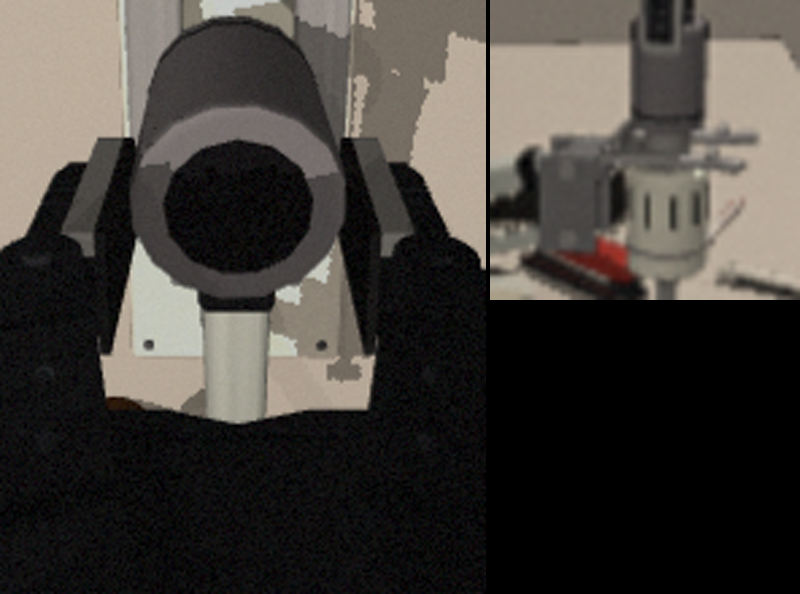

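The wrist crop shows the lip and slot end hidden under the cap, which is centred over the seat. The side crop shows the neck in the fork, the cap above the plate and the housing below it. I start lowering.

>>> {"name": "drive_tool", "arguments": {"moves": [{"x": 0,"y": 0,"z": 0.003,"yaw": 0},{"x": 0,"y": 0,"z": 0.006,"yaw": 0},{"x": 0,"y": 0,"z": 0.009,"yaw": 0},{"x": 0,"y": 0,"z": 0.011,"yaw": 0},{"x": 0.0005,"y": 0,"z": 0.013,"yaw": 0},{"x": 0.001,"y": 0,"z": 0.015,"yaw": 0},{"x": 0.001,"y": 0,"z": 0.015,"yaw": 0},{"x": 0.001,"y": 0,"z": 0.015,"yaw": 0}]}}

```text
time: 8.65
eef_pos: [0.543, 0.0161, 0.3057]
orientation: [0.135, 0.991, 0.0, 0.0]
wrist_force: [-0.1, -0.8, -2.8]
grip_width: 0.468
grip_force: 42.0
```

>>> {"name": "drive_tool", "arguments": {"moves": [{"x": 0.0013,"y": 0,"z": 0.003,"yaw": 0},{"x": 0.002,"y": 0,"z": 0.006,"yaw": 0},{"x": 0.002,"y": 0,"z": 0.006,"yaw": 0},{"x": 0.002,"y": 0,"z": 0.006,"yaw": 0}]}}

```text
time: 9.05
eef_pos: [0.5411, 0.0166, 0.2995]
orientation: [0.135, 0.991, -0.0, 0.0]
wrist_force: [0.4, 0.8, -1.2]
grip_width: 0.471
grip_force: 42.0
```

Run:
```python
from h import *;from station import arm
import pickle
o=arm.get_obs();print(o["moment"]);shift(o,[.5444,.0136,.320])
s=arm.snapshot("side");pickle.dump((o,s),open("m6.pkl","wb"))
s5=pickle.load(open("m5.pkl","rb"))[2]
f=lambda s:cv2.resize(s["frame"][120:210,262:337],(400,480),interpolation=cv2.INTER_CUBIC)
cv2.imwrite("pics/m6.png",np.hstack([f(s5),f(s)])[:,:,::-1])
```

```text
[ 0.06831695  0.0975346  -0.01443858]
eef [0.5411 0.0166 0.2995] shift [-0.0039 -0.002  -0.0205] ydir 74.52 F [ 0.44  0.77 -1.16] w 0.471 gf 42.01153635978699 t 9.05 zax [ 0. -0. -1.]
```

View pics/m6.png

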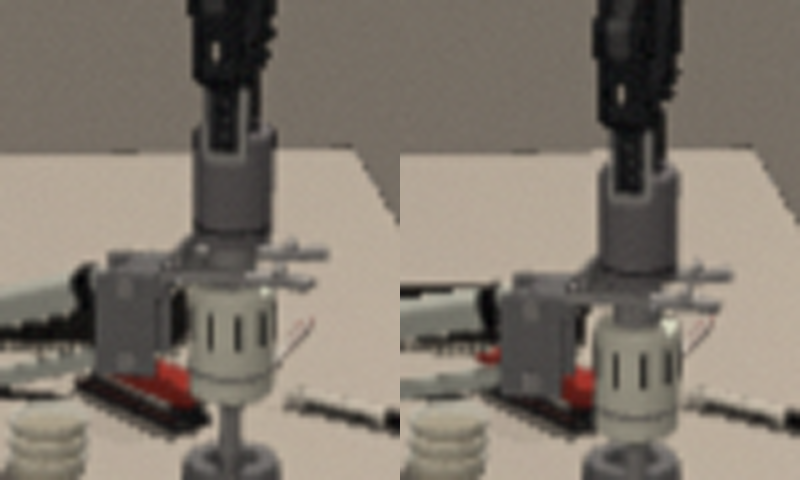

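The fork has sunk about 11 mm with the cap seated and the load is passing over. I continue down along the arm's arc.

>>> {"name": "drive_tool", "arguments": {"moves": [{"x": 0.0006,"y": 0,"z": 0.003,"yaw": 0},{"x": 0.0012,"y": 0,"z": 0.006,"yaw": 0},{"x": 0.0017,"y": 0,"z": 0.009,"yaw": 0},{"x": 0.0022,"y": 0,"z": 0.012,"yaw": 0},{"x": 0.0027,"y": 0,"z": 0.015,"yaw": 0},{"x": 0.0032,"y": 0,"z": 0.018,"yaw": 0},{"x": 0.0034,"y": 0,"z": 0.02,"yaw": 0},{"x": 0.0034,"y": 0,"z": 0.02,"yaw": 0}]}}

```text
time: 9.9
eef_pos: [0.5377, 0.0175, 0.2793]
orientation: [0.135, 0.991, 0.0, -0.0]
wrist_force: [-0.0, 0.2, -1.5]
grip_width: 0.469
grip_force: 42.1
```

>>> {"name": "drive_tool", "arguments": {"moves": [{"x": 0,"y": 0,"z": 0,"yaw": 0},{"x": 0,"y": 0,"z": 0,"yaw": 0},{"x": 0,"y": 0,"z": 0,"yaw": 0}]}}

```text
time: 10.2
eef_pos: [0.5379, 0.0175, 0.2798]
orientation: [0.135, 0.991, 0.0, 0.0]
wrist_force: [1.0, 0.5, -2.2]
grip_width: 0.467
grip_force: 42.1
```

```bash
cat > f.py <<'E'
from h import *;from station import arm
F=[];M=[]
for i in range(6):
    arm.snapshot("top");o=arm.get_obs();F.append(o["wrist_force"]);M.append(o["moment"])
print("meanF",np.mean(F,0).round(2),"sd",np.std(F,0).round(2),np.mean(M,0).round(3));shift(o,o["eef_pos"])
E
python3 f.py
```

```text
meanF [ 0.19  0.18 -1.69] sd [0.68 0.25 0.36] [ 0.029 -0.007 -0.004]
eef [0.5379 0.0175 0.2796] shift [0. 0. 0.] ydir 74.52 F [-0.26  0.01 -1.41] w 0.472 gf 42.09167718887329 t 10.5 zax [ 0. -0. -1.]
```

>>> {"name": "drive_tool", "arguments": {"moves": [{"x": 0.0004,"y": 0,"z": 0.004,"yaw": 0},{"x": 0.0008,"y": 0,"z": 0.008,"yaw": 0},{"x": 0.001,"y": 0,"z": 0.012,"yaw": 0},{"x": 0.0012,"y": 0,"z": 0.016,"yaw": 0},{"x": 0.0014,"y": 0,"z": 0.02,"yaw": 0},{"x": 0.0014,"y": 0,"z": 0.024,"yaw": 0},{"x": 0.0014,"y": 0,"z": 0.027,"yaw": 0},{"x": 0.0014,"y": 0,"z": 0.03,"yaw": 0}]}}

```text
time: 11.3
eef_pos: [0.5366, 0.0178, 0.2494]
orientation: [0.135, 0.991, -0.0, 0.0]
wrist_force: [0.2, -0.1, 0.9]
grip_width: 0.472
grip_force: 42.2
```

>>> {"name": "drive_tool", "arguments": {"moves": [{"x": 0,"y": 0,"z": 0,"yaw": 0},{"x": 0,"y": 0,"z": 0,"yaw": 0},{"x": 0,"y": 0,"z": 0,"yaw": 0}]}}

```text
time: 11.6
eef_pos: [0.5366, 0.0179, 0.2498]
orientation: [0.135, 0.991, 0.0, 0.0]
wrist_force: [0.1, -1.5, -0.1]
grip_width: 0.469
grip_force: 42.2
```

```bash
python3 f.py
```

```text
meanF [ 0.47 -0.09 -0.26] sd [0.52 0.4  0.67] [ 0.046 -0.048 -0.018]
eef [0.5365 0.0178 0.2497] shift [0. 0. 0.] ydir 74.52 F [ 0.7  -0.49 -1.01] w 0.473 gf 42.200424671173096 t 11.9 zax [ 0. -0. -1.]
```

>>> {"name": "drive_tool", "arguments": {"moves": [{"x": 0,"y": 0,"z": 0.002,"yaw": 0},{"x": 0,"y": 0,"z": 0.004,"yaw": 0},{"x": 0,"y": 0,"z": 0.004,"yaw": 0},{"x": 0,"y": 0,"z": 0.004,"yaw": 0}]}}

```text
time: 12.3
eef_pos: [0.5366, 0.0179, 0.2455]
orientation: [0.135, 0.991, 0.0, 0.0]
wrist_force: [1.1, -0.2, -0.4]
grip_width: 0.467
grip_force: 42.2
```

```bash
sed -i 's/range(6)/range(24)/' f.py; python3 f.py
```

```text
meanF [ 0.49 -0.28  0.25] sd [0.4  0.49 0.47] [ 0.004 -0.143 -0.014]
eef [0.5365 0.0179 0.2456] shift [0. 0. 0.] ydir 74.52 F [1.21 0.26 0.2 ] w 0.468 gf 42.238174080848694 t 13.5 zax [ 0. -0. -1.]
```

>>> {"name": "drive_tool", "arguments": {"moves": [{"x": -0.0005,"y": 0,"z": -0.0015,"yaw": 0},{"x": -0.001,"y": 0,"z": -0.003,"yaw": 0},{"x": -0.001,"y": 0,"z": -0.003,"yaw": 0},{"x": -0.001,"y": 0,"z": -0.003,"yaw": 0}]}}

```text
time: 13.9
eef_pos: [0.5372, 0.0177, 0.2485]
orientation: [0.135, 0.991, 0.0, -0.0]
wrist_force: [-0.8, -0.3, -0.9]
grip_width: 0.47
grip_force: 42.2
```

```bash
python3 f.py
python3 - <<'E'
from h import *;from station import arm
import pickle
s=arm.snapshot("side");pickle.dump(s,open("m7.pkl","wb"))
cv2.imwrite("pics/m7.png",cv2.resize(s["frame"][120:240,230:350],None,fx=5,fy=5,interpolation=cv2.INTER_CUBIC)[:,:,::-1])
E
```

```text
meanF [-1.35  0.36 -0.31] sd [0.49 0.42 0.55] [0.17  0.328 0.015]
eef [0.5374 0.0176 0.2486] shift [0. 0. 0.] ydir 74.52 F [-2.13  0.95 -1.03] w 0.472 gf 42.171093821525574 t 15.1 zax [-0.  0. -1.]
```

View pics/m7.png

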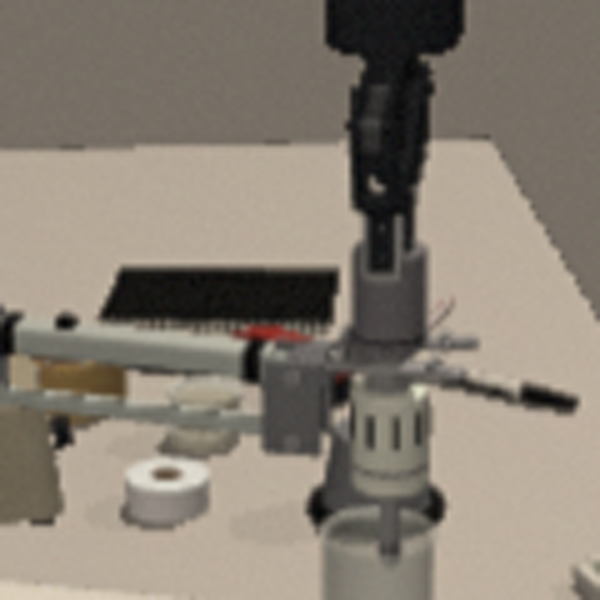

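The side crop shows the arm sunk to about level, the cap seated on the fork and the shaft tip in the beaker's mouth. The remaining load is about 0.3 N, so I make a tiny trim and open gently.

>>> {"name": "drive_tool", "arguments": {"moves": [{"x": 0.0007,"y": 0,"z": 0.0015,"yaw": 0},{"x": 0.0007,"y": 0,"z": 0.0015,"yaw": 0},{"x": 0.0007,"y": 0,"z": 0.0015,"yaw": 0}]}}

```text
time: 15.45
eef_pos: [0.537, 0.0177, 0.2472]
orientation: [0.135, 0.991, -0.0, 0.0]
wrist_force: [-0.1, 0.7, 0.1]
grip_width: 0.472
grip_force: 42.2
```

```bash
python3 f.py
```

```text
meanF [-0.12  0.01  0.  ] sd [0.45 0.47 0.52] [0.056 0.042 0.009]
eef [0.5368 0.0178 0.2471] shift [0. 0. 0.] ydir 74.52 F [ 0.19  0.55 -0.13] w 0.472 gf 42.20488965511322 t 16.65 zax [-0. -0. -1.]
```

>>> {"name": "drive_tool", "arguments": {"moves": [{"x": 0,"y": 0,"z": 0,"yaw": 0},{"x": 0,"y": 0,"z": 0,"yaw": 0}], "squeeze": 20}}

```text
time: 16.85
eef_pos: [0.5368, 0.0178, 0.2471]
orientation: [0.135, 0.991, 0.0, 0.0]
wrist_force: [-0.7, 0.2, -0.8]
grip_width: 0.467
grip_force: 42.2
```

>>> {"name": "drive_tool", "arguments": {"moves": [{"x": 0,"y": 0,"z": 0,"yaw": 0},{"x": 0,"y": 0,"z": 0,"yaw": 0},{"x": 0,"y": 0,"z": 0,"yaw": 0},{"x": 0,"y": 0,"z": 0,"yaw": 0},{"x": 0,"y": 0,"z": 0,"yaw": 0},{"x": 0,"y": 0,"z": 0,"yaw": 0},{"x": 0,"y": 0,"z": 0,"yaw": 0},{"x": 0,"y": 0,"z": 0,"yaw": 0}], "claw": 0}}

```text
time: 17.65
eef_pos: [0.5368, 0.0178, 0.2471]
orientation: [0.135, 0.991, -0.0, 0.0]
wrist_force: [-0.3, 0.1, -0.2]
grip_width: 0.998
grip_force: 0.0
```

>>> {"name": "drive_tool", "arguments": {"moves": [{"x": 0,"y": 0,"z": -0.02,"yaw": 0},{"x": 0,"y": 0,"z": -0.045,"yaw": 0},{"x": 0,"y": 0,"z": -0.075,"yaw": 0},{"x": 0,"y": 0,"z": -0.11,"yaw": 0},{"x": 0,"y": 0,"z": -0.15,"yaw": 0},{"x": 0,"y": 0,"z": -0.15,"yaw": 0},{"x": 0,"y": 0,"z": -0.15,"yaw": 0}]}}

```text
time: 18.35
eef_pos: [0.5375, 0.0178, 0.398]
orientation: [0.135, 0.991, 0.0, 0.001]
wrist_force: [-0.1, 0.5, -0.7]
grip_width: 1.002
grip_force: 0.0
```

Run:
```python
from h import *;from station import arm
import pickle
o=arm.get_obs();shift(o,o["eef_pos"])
s=arm.snapshot("side");t=arm.snapshot("top");p=pickle.load(open("m7.pkl","rb"))
f=lambda s:cv2.resize(s["frame"][130:260,230:350],(400,433),interpolation=cv2.INTER_CUBIC)
cv2.imwrite("pics/m8.png",np.hstack([f(p),f(s)])[:,:,::-1])
```

```text
eef [0.5375 0.0178 0.398 ] shift [0. 0. 0.] ydir 74.52 F [-0.06  0.47 -0.66] w 1.002 gf 0.0 t 18.35 zax [ 0.002  0.    -1.   ]
```

View pics/m8.png

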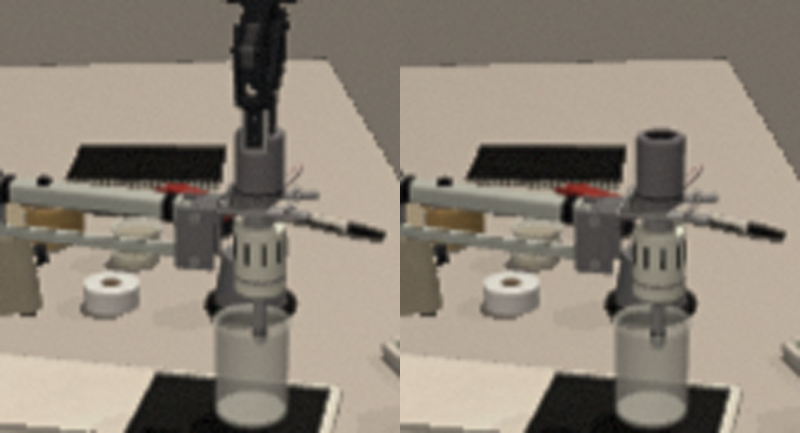

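The drive hangs upright at the same height as before release (cap at column ~660, shaft tip in the beaker), the gripper is clear, and the beaker and label roll haven't moved.

```bash
python3 -c "from station import arm;print(arm.sign_off())"
```

```text
the job is handed in; nothing more can be done
None
```

The homogeniser drive hangs upright in the fork over the beaker, seated between the nibs and the lip; it neither dropped nor sprang up at release, and the job is handed in (about 18 s of robot time).

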